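# Load the spring leaf drilling jig

## Task

Load the hardwood offcut into the leaf drilling jig by pushing only, never lifting it off the deck: press the jig's side paddle down with one fingertip so that the spring-closed leaf swings up, and keep it held up while the other finger pushes the offcut lengthwise, its side along the long fence, in under the leaf until it is fully home against the end stop. Then let the leaf close on it, ready for drilling, and move clear. Leave the other things on the bench where they are.

Things in the scene. Friction and masses are not known exactly. Their poses are not given: they have to be found in the camera images.
- jig: Leaf drilling jig, screwed to the bench. Plywood base 270 x 210 x 12 mm; its flat top is the deck, 12 mm above the bench. Frame: origin on the bench plane, z up, +x the feed direction (away from the robot, yaw at most 0.3 rad), +y to the left of it. In this frame (used below, mm) the base spans x -160..110, y -85..125.
- fence (a point): Long fence: dark hardwood strip on the deck, 12 wide, 10 high, jig x -135..90. Its working face looks to -y and lies at jig y = 21. This point: middle of that face's top edge (22 mm above the bench).
- end_stop (a point): End stop: hardwood block on the deck, 22 high. Its face looks to -x (to the robot) and lies at jig x = 90. This point: top edge of that face at jig y = 0.
- side_guide (a point): Short side guide opposite the fence: hardwood, 10 high, inner face at jig y = -24, x 40..90, with a mouth flared outward from x 25 on. It leaves a 45 mm wide channel under the leaf. This point: middle of the inner face's top edge.
- hinge_pin (a point): Point on the steel hinge pin of the leaf, 32 mm above the bench. The pin runs along jig x at y = 45, between two steel brackets at x = -78 and 96, 50 mm high above the bench.
- leaf (a joint): Leaf angle, rad, a spring-closed see-saw on the pin; pressing the paddle (about 3 to 8 N) raises it. 0: closed, empty, leaf underside 10 mm above the deck at jig y 0, blocks the offcut. 0.22: level, lying on the 20 mm thick offcut. 0.30 and more: the offcut passes freely. 0.55: limit, paddle fully down.
- leaf_nose (a point): Lower front edge of the leaf, in its middle; moves with the leaf. Leaf: aluminium plate 5 thick with a steel drill bush on it, jig x 49..87, from the pin to jig y = -20. Its front edge (x = 49) blocks the offcut while it is closed.
- leaf_paddle (a point): Middle of the black rubber top of the leaf's thumb paddle, on the left of the pin; moves with it. Rubber face: jig x -64..22, y 70..108; slopes up outwards 0.40 rad when closed. This point is 48 mm above the bench when closed, about 25 at 0.5 rad, so a second fingertip level with it meets the offcut's end. A tip may slide along it.
- offcut: Dark hardwood offcut 42 x 70 x 20 mm, 0.03 to 0.07 kg, lying loose and a little askew on the near part of the jig's deck, right of the fence. Origin: middle of its underside; its y axis runs along its 70 mm length, which is to lie along jig x (either end first). Home it spans jig x 20..90; its rear 29 mm stay outside the leaf.
- jig_home (a point): Where the middle of the offcut's underside lies when it is fully home: jig x = +55, y = 0 (touching the fence), on the deck. Axes as the jig's.
- screw_jar: Bystander: glass jar of screws with red lid, 68 mm across, 95 high, beyond the jig to its left; origin in the middle of its underside.
- nail_jar: Bystander: glass jar with pale lid, 62 mm across, 85 high, to the right of the jig; origin in the middle of its underside.
- screwdriver: Bystander: red-handled screwdriver, 198 long, 27 mm thick, lying to the left of the jig; origin under its middle, lying along its y axis.
- sanding_block: Bystander: brown sanding block, 64 x 112 x 28 mm (larger than the offcut), lying on the bench at the right of the jig, not on its deck; origin in the middle of its underside.
Things that resemble listed ones, but are neither listed nor needed, are in the scene too. Of the things like the offcut, leave any that is turquoise; of the rest the larger one is meant.

How it is judged:
On the way, in this order (a step that is already met when the one before it is completed fails the run):
1. the leaf is held up by a finger while the offcut is still in front of it (value of joint leaf above 0.28 rad and contact force between the fingers and leaf above 0.5 N and x of offcut in the frame of jig_home below -0.03 m), for 0.1 s.
2. the offcut is home against the end stop while the finger still holds the leaf up (value of joint leaf above 0.25 rad and contact force between the fingers and leaf above 0.5 N and x of offcut in the frame of jig_home above -0.004 m), for 0.1 s.
At the end, for the whole second after the job is handed in: The offcut lies flat on the deck, its end within 4 mm of the end stop and its side within 5 mm of the fence, lengthwise within 0.08 rad, at rest; the leaf lies on it (0.17 to 0.27 rad) and presses on it with more than 1 N (x of offcut in the frame of jig_home between -0.004 and 0.003 m and y of offcut in the frame of jig_home between -0.005 and 0.003 m and angle between the y axis of offcut and the x axis of jig, either way round below 0.08 rad and angle between offcut's own z axis and vertical below 0.06 rad and value of joint leaf between 0.17 and 0.27 rad and contact force between leaf and offcut above 1 N and linear speed of offcut below 0.01 m/s); the robot touches nothing.
It fails at once if the offcut is lifted more than 8 mm off the deck or tipped (height (world z) of offcut above 0.02 m or angle between offcut's own z axis and vertical above 0.35 rad).
It fails at once if the offcut is pushed off the deck (height (world z) of offcut below 0.004 m).
It fails at once if a bystander is moved more than 20 mm (distance of any of screw_jar, nail_jar, screwdriver, sanding_block from where it was at the start of the episode above 0.02 m).
It also fails if it takes over 54 s, if anything falls off the work surface, if the arm or the gripper's body presses on something with over 40 N, if the wrist force passes 120 N, or if a joint passes its speed limit or range.

## Robot

A 6-joint arm with a two-finger parallel gripper is mounted at the origin on a cart in front of the work surface, level with it; the furniture and walls round the work are solid. World frame = base frame: x ahead of the robot, y to its left, z up, the work surface at z = 0. Lengths are in m, angles in rad, forces in N, time in s.
With the tool pointing down it reaches from about 0.35 to 0.875 m from the base axis. Payload 4.2 kg.
Tool frame: the origin (TCP) lies on the centre line of the jaws, within the pads' length; the fingertips stand arm.tip_reach ahead of it and the grasp point (between the pads) lies 5 mm behind it (arm.tip_reach is the distance from the TCP to the fingertips, in m); z points along the fingers, y is the line along which they close (so a half turn about z gives the same grasp; the last joint's range is limited). The gripper opens to 87 mm and grips with 3 to 60 N. Pads are 19 mm wide; open, the fingers measure 117 mm over their backs; the gripper's body (75 mm by 190 mm) begins 51 mm behind the grasp point.
Start: joints at [-0.995, 0.385, 0.008, 0, -1.194, -0.259], TCP at [0.195, -0.594, 0.237] pointing down, gripper open.
Joint ranges: [-3.14, 3.14], [-1.21, 2.06], [-1.07, 1.41], [-3.16, 2.05], [-2.99, -0.16], [-3.1, 3.1]. Speed limits (rad/s): [2.79, 2.79, 3.14, 3.14, 3.14, 3.14].

## Interface

Orientations are given as a unit quaternion [x, y, z, w].
In Python, from station import arm gives the robot as it stands. The module is installed in compiled form; this text tells all that it offers.
- The arm moves only by the tool send_rows, never from a script. Its argument "plan" is a list of rows, each a list of 4 numbers: the shift along the world's x, y, z in cm, then the turn about the world's z in units of 6 degrees (1.0 is 6 degrees). In form: [[x, y, z, turn], ...]. A call has 1 to 10 rows; each row shifts and turns the commanded pose from where the row before left it; what a row does not reach is not made up. A row lasts 1/12 s, in which the tool goes at most 41.7 mm and 7.16 degrees, less where a joint would pass 70% of its speed; a pose out of reach is approached as far as the arm can. A call with a gripper value outside its range is refused whole. "fingers" is the opening, from 0 (shut) to 1 (fully open), set as the call begins (left out, the last holds). The fingers move at their own pace and stop on an object; "grip_force" is the grip in N (left out, the last holds). Time passes only in rows, so rows that do not move let the fingers close. It gives the time, the measured TCP pose, the force, the opening and the grip force at its end, in the units of the state.
- arm.sense(): the state, without advancing time (a new reading comes with each control period).
- arm.snapshot(name): name is "scene" or "side" or "wrist"; returns the picture (420x560x3 uint8, blue, green, red); there is no depth.
- arm.camera_info(name): a dict with "K" (3x3 intrinsics, pixels), "k1" (the pictures are not rectified: a ray, as slopes to the right and down, at radius r is drawn at 1 + k1 r^2 times it, then the intrinsics apply), "T" (4x4, takes a point from camera to world coordinates); the wrist camera has in their place "mount" (4x4, takes a point from camera to tool coordinates, whose origin is the TCP and whose axes are the flange's). Camera axes: x right, y down, z forward; pixel columns grow to the right and rows downward; lengths in m; the calibration is good to about 2 mm. A picture is of the moment at which its call begins: read the wrist's pose just before it. camera_info takes no time and is no camera call.
- arm.finish_job(): hands the job in; it is judged then, once.
The state is a dict: "time_s": time; "joints": joint angles; "joint_velocities": joint speeds; "joint_torque": joint torques, N m; "ee_pos": TCP position; "ee_rot": TCP orientation; "ft_force": force on the tool from outside, world axes, zero at the start; "ft_torque": the same for the moment, N m; "grip_width": finger opening in m; "gripper_force": force on a finger pad.
Only numpy, scipy, OpenCV 4.12 (cv2) and the standard library are available. Lean on these libraries where they do the work, as an engineer would, in place of code of your own. Each camera call takes 0.05 s, during which the arm holds its last target. There are 200 camera calls.

## Working session

There is one attempt and no reset: what is moved stays moved. The work goes in short steps, Python scripts to look and compute and a tool call to move; the robot and the scene stay as the last step left them, time stands still between calls to the robot, and variables do not carry over. Pictures are saved under pics/ and viewed, at most 10 in all, crops included, and the job is handed in when it is done.

Besides the shell and the picture viewer there is one more tool, called by a JSON object that holds its "method" and its "body". send_rows: Moves the arm, as the interface text tells. Its arguments: {"type":"object","properties":{"plan":{"type":"array"},"fingers":{"type":"number"},"grip_force":{"type":"number"}},"required":["plan"]}

```bash
mkdir -p pics
cat > h.py <<'E'
import numpy as np, cv2
from station import arm
def ray(name,uv,T=None):
    c=arm.camera_info(name); K=np.array(c["K"]);T=np.array(c["T"]) if T is None else T
    d=np.array([(uv[0]-K[0,2])/K[0,0],(uv[1]-K[1,2])/K[1,1]]);u=d.copy()
    for _ in range(30): u=d/(1+c["k1"]*(u@u))
    return T[:3,3],T[:3,:3]@np.array([u[0],u[1],1])
def pt(name,uv,z,T=None):
    o,d=ray(name,uv,T); return o+d*(z-o[2])/d[2]
def proj(name,p,T=None):
    c=arm.camera_info(name); K=np.array(c["K"]);T=np.array(c["T"]) if T is None else T
    q=T[:3,:3].T@(np.array(p)-T[:3,3]);u=q[:2]/q[2];u=u*(1+c["k1"]*(u@u))
    return K[:2,:2]@u+K[:2,2]
E
python3 - <<'E'
from h import *
a=arm.snapshot("scene");b=arm.snapshot("side")
cv2.imwrite("pics/a.png",a);cv2.imwrite("pics/b.png",b)
print(arm.tip_reach,arm.sense())
for n in("scene","side"):print(arm.camera_info(n))
print(arm.camera_info("wrist"))
E
```

```text
0.014 {'time_s': 0.1, 'joints': array([-9.95389801e-01,  3.85469737e-01,  6.75064551e-03, -4.02316226e-04,
       -1.19401949e+00, -2.58643858e-01]), 'joint_velocities': array([-1.23174132e-03, -3.26927006e-03,  2.96192940e-03,  2.33031950e-03,
        1.20280522e-05, -1.10686410e-03]), 'joint_torque': array([-3.06091906e-04, -3.91689670e+01,  1.87935609e+01,  4.23189148e+00,
        1.34514685e-02, -7.35603271e-05]), 'ee_pos': array([ 0.19455316, -0.59340199,  0.23557518]), 'ee_rot': array([-1.57646666e-01,  9.87495089e-01,  9.63632201e-04, -2.22395680e-04]), 'ft_force': array([-0.76614333,  0.11034562, -0.03349834]), 'ft_torque': array([0.00080553, 0.00014193, 0.04460303]), 'gripper_force': 0.0, 'grip_width': 0.08678801743140356}
{'K': array([[507.67091939,   0.        , 281.9328303 ],
       [  0.        , 507.67091939, 203.98928541],
       [  0.        ,   0.        ,   1.        ]]), 'k1': -0.01087963387639061, 'T': array([[-0.64090735, -0.5985631 ,  0.48058296, -0.0077872 ],
       [-0.76760411,  0.50354726, -0.39651491,  0.67230467],
       [-0.00465704, -0.62302678, -0.78218
[... 361 characters left out ...]
.36616506, -0.92975111,  0.96135591],
       [ 0.00423547, -0.93049421, -0.36628211,  0.38119379],
       [ 0.        ,  0.        ,  0.        ,  1.        ]])}
{'K': array([[295.49242115,   0.        , 280.65993484],
       [  0.        , 295.49242115, 213.49159372],
       [  0.        ,   0.        ,   1.        ]]), 'k1': -0.0365318327586049, 'mount': array([[-1.10998275e-04, -9.65477727e-01, -2.60485598e-01,
         7.09240938e-02],
       [ 9.99999763e-01, -2.84264830e-04,  6.27493862e-04,
         7.44671757e-04],
       [-6.79878241e-04, -2.60485466e-01,  9.65477529e-01,
        -1.48524537e-01],
       [ 0.00000000e+00,  0.00000000e+00,  0.00000000e+00,
         1.00000000e+00]])}
```

View pics/a.png

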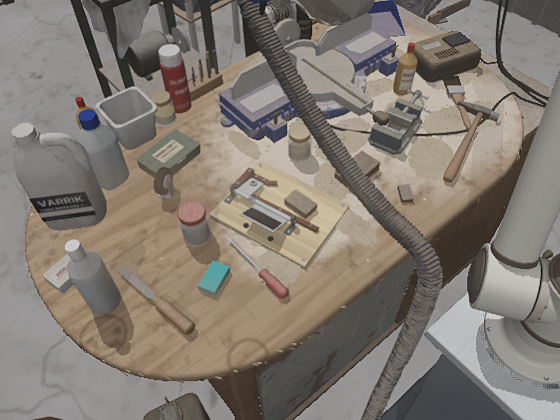

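View pics/b.png

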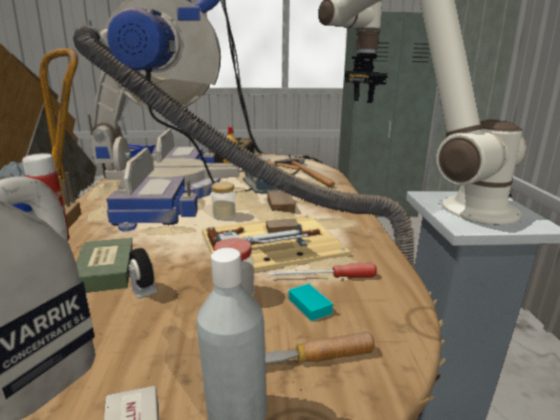

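Scene view: the candidates like the offcut are the brown block on the deck (300,203), the larger sanding block off the deck (363,166), a small dark piece (405,193) and the turquoise block (214,277). The one on the deck at (300,203) fits. I'll confirm it in an enlarged crop. A hose also crosses the view.

Run:
```python
import cv2
a=cv2.imread("pics/a.png")[145:285,200:400];cv2.imwrite("pics/ac.png",cv2.resize(a,None,fx=4,fy=4,interpolation=cv2.INTER_CUBIC))
b=cv2.imread("pics/b.png")[175:285,190:390];cv2.imwrite("pics/bc.png",cv2.resize(b,None,fx=4,fy=4,interpolation=cv2.INTER_CUBIC))
```

```text
(no output)
```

View pics/ac.png

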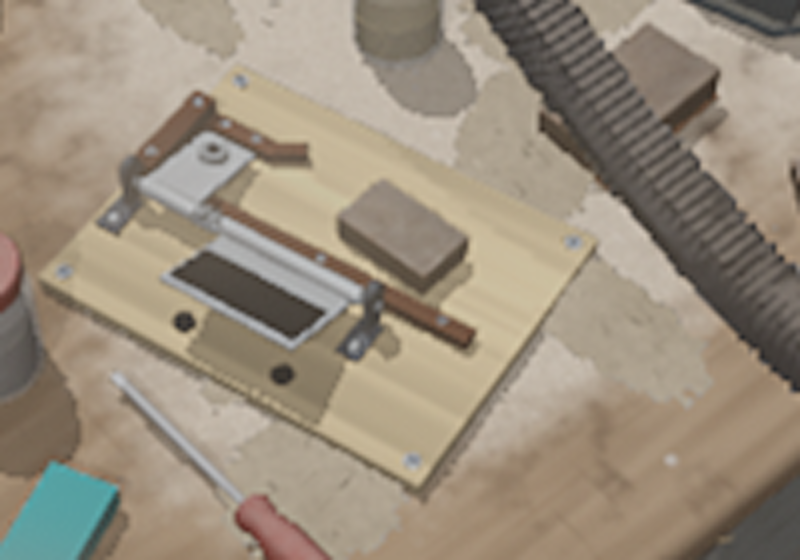

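View pics/bc.png

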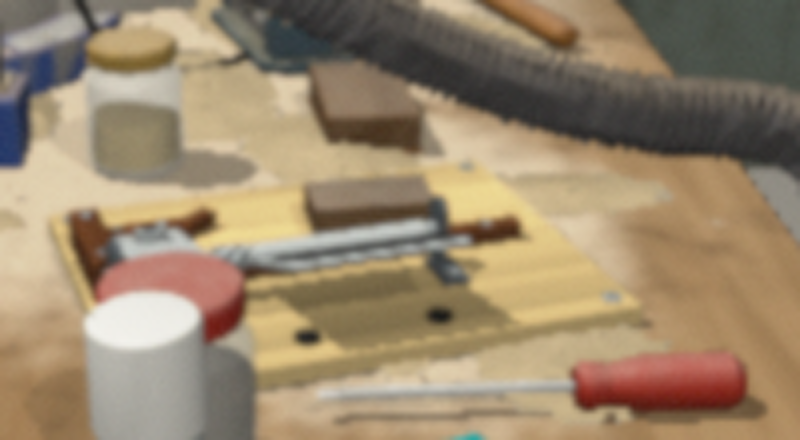

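Crops: base-plate corners at scene crop (40,287), (237,66), (597,243) and (420,490). The offcut is a 42x70 brown block on the deck, with top corners at (384,180), (468,240), (420,278) and (338,217). It is the larger of the dark ones like it and lies right of the fence. I'll fit the jig and triangulate the hose.

```bash
cat >> h.py <<'E'
def J2W(p,J): c,s=np.cos(J[2]),np.sin(J[2]); p=np.asarray(p,float)/1000; return np.array([J[0]+c*p[0]-s*p[1],J[1]+s*p[0]+c*p[1],p[2]])
def W2J(w,J): c,s=np.cos(J[2]),np.sin(J[2]); d=np.asarray(w)[:2]-J[:2]; return np.array([c*d[0]+s*d[1],-s*d[0]+c*d[1]])*1000
E
python3 - <<'E'
from h import *
from scipy.optimize import least_squares
S=lambda u,v:np.array([200+u/4,145+v/4]); B=lambda u,v:np.array([190+u/4,175+v/4])
obs=[("scene",(110,125,12),S(40,287)),("scene",(110,-85,12),S(237,66)),("scene",(-160,-85,12),S(597,243)),("scene",(-160,125,12),S(420,488)),
("scene",(-135,21,22),S(476,334)),]
f=lambda J:np.concatenate([proj(n,J2W(p,J))-o for n,p,o in obs])
r=least_squares(f,[.6,0,0]);J=r.x;print("J",J,f(J).round(1))
print("side corner -160,125",proj("side",J2W((-160,125,12),J)),B(645,318), "paddle corner")
for p in [(-64,70,38),(22,70,38)]: print(p,(proj("scene",J2W(p,J))-[200,145])*4)
for n,cs in(("scene",[S(384,180),S(468,240),S(420,278),S(338,217)]),):
    P=[W2J(pt(n,c,.032),J).round(1) for c in cs];print("offcut",P,np.mean(P,0),[np.linalg.norm(P[i]-P[i-1]).round(1) for i in range(4)])
for nm,c in(("redjar",(192,210)),("naillid",(300,134)),("sdhandle",(273,283)),("sdtip",(229,239)),("sand",(362,160))):
    print(nm,pt("scene",c,{"redjar":.095,"naillid":.085}.get(nm,.02)).round(3))
sc=np.array([(250,10),(280,50),(310,97),(345,140),(385,190),(420,240),(430,270),(400,330)],float)
si=np.array([(90,40),(130,70),(200,122),(250,152),(300,181),(340,197),(380,205),(400,220),(412,250)],float)
den=np.concatenate([np.linspace(si[i],si[i+1],30) for i in range(len(si)-1)])
for c in sc:
    o,d=ray("scene",c);best=min((np.min(np.linalg.norm(den-proj("side",o+d*t),axis=1)),t) for t in np.linspace(.2,1.6,600))
    print(c,(o+d*best[1]).round(3),round(best[0],1))
np.save("J.npy",J)
E
```

```text
J [0.60325608 0.18721395 0.30095888] [-1.2 -1.2 -0.7  0.1  1.  -0.3  0.3  1.1  0.5 -0.2]
side corner -160,125 [353.57510716 251.31808087] [351.25 254.5 ] paddle corner
(-64, 70, 38) [329.18510052 321.10453481]
(22, 70, 38) [206.17025646 257.14035048]
offcut [array([-32., -41.]), array([-98.7, -28.3]), array([-89.4,  11.4]), array([-24.1,  -1.4])] [-61.05  -14.825] [np.float64(40.4), np.float64(67.9), np.float64(40.8), np.float64(66.5)]
redjar [0.649 0.387 0.095]
naillid [0.685 0.04  0.085]
sdhandle [0.427 0.34  0.02 ]
sdtip [0.58  0.345 0.02 ]
sand [ 0.559 -0.065  0.02 ]
[250.  10.] [0.87  0.039 0.342] 1.3
[280.  50.] [0.785 0.02  0.27 ] 0.3
[310.  97.] [0.679 0.017 0.195] 0.4
[345. 140.] [ 0.57  -0.001  0.125] 0.2Traceback (most recent call last):
  File "<stdin>", line 18, in <module>
  File "<stdin>", line 18, in <genexpr>
  File "h.py", line 11, in proj
    c=arm.camera_info(name); K=np.array(c["K"]);T=np.array(c["T"]) if T is None else T
ValueError: time passes only in moves, steps and waits
```

```bash
sed -i 's/arm.camera_info(name)/CI(name)/; 2a import functools\nCI=functools.lru_cache(None)(lambda n: arm.camera_info(n))' h.py
python3 - <<'E'
from h import *
sc=np.array([(345,140),(385,190),(420,240),(430,270),(400,330)],float)
si=np.array([(250,152),(300,181),(340,197),(380,205),(400,220),(412,250)],float)
den=np.concatenate([np.linspace(si[i],si[i+1],30) for i in range(len(si)-1)])
for c in sc:
    o,d=ray("scene",c);best=min((np.min(np.linalg.norm(den-proj("side",o+d*t),axis=1)),t) for t in np.linspace(.2,1.6,600))
    print(c,(o+d*best[1]).round(3),round(best[0],1))
E
```

```text
[345. 140.] [ 0.57  -0.001  0.125] 0.2
[385. 190.] [ 0.436 -0.013  0.051] 0.6
[420. 240.] [0.297 0.014 0.021] 0.1
[430. 270.] [ 0.239  0.036 -0.013] 0.3
[400. 330.] [ 0.198  0.166 -0.078] 23.9
```

{"method": "send_rows", "body": {"plan": [[1.0,2.0,1.5,0],[1.5,3.2,0.5,0],[1.5,3.2,0.5,0],[1.5,3.2,0.5,0],[1.5,3.2,0.5,0],[1.5,3.2,0.5,0],[1.5,3.2,0.5,0],[1.5,3.2,0.5,0],[1.5,3.2,0,0],[1.5,3.2,0,0]]}}

```text
time_s: 0.93
ee_pos: [0.3399, -0.2842, 0.2867]
ee_rot: [-0.158, 0.988, -0.0, 0.0]
ft_force: [1.6, 0.9, -0.0]
grip_width: 0.0872
gripper_force: 0.0
```

Hose lies low (z≤0.13) along y≈0; the travel height clears it.

{"method": "send_rows", "body": {"plan": [[1.5,3.2,0,0],[1.5,3.2,0,0],[1.5,3.2,0,0],[1.5,3.2,0,0],[1.5,3.2,0,0],[1.5,3.2,0,0],[1.5,3.2,0,0],[1.5,3.2,0,0],[1.5,3.2,0,0],[1.5,3.2,0,0]]}}

```text
time_s: 1.77
ee_pos: [0.4898, 0.0359, 0.2863]
ee_rot: [-0.158, 0.987, 0.0, -0.0]
ft_force: [0.1, -0.2, 0.4]
grip_width: 0.0867
gripper_force: 0.0
```

{"method": "send_rows", "body": {"plan": [[1.5,3.2,0,0],[1.5,3.2,0,0],[1.5,3.2,-0.5,0],[1.5,3.2,-0.5,0],[0,0,0,0],[0,0,0,0]]}}

```text
time_s: 2.27
ee_pos: [0.5496, 0.1634, 0.2747]
ee_rot: [-0.159, 0.987, -0.001, -0.002]
ft_force: [-0.4, -0.6, -0.9]
grip_width: 0.0868
gripper_force: 0.0
```

```bash
cat >> h.py <<'E'
from scipy.spatial.transform import Rotation as R
def wT():
    s=arm.sense();T=np.eye(4);T[:3,:3]=R.from_quat(s["ee_rot"]).as_matrix();T[:3,3]=s["ee_pos"]
    return T@np.array(CI("wrist")["mount"])
E
python3 - <<'E'
from h import *
T=wT();w=arm.snapshot("wrist");np.save("T1.npy",T);cv2.imwrite("pics/w1.png",w);print(arm.sense()["ee_pos"])
J=np.load("J.npy")
for p in [(110,125,12),(110,-85,12),(-160,-85,12),(-160,125,12),(-135,21,22),(90,-24,22),(-64,108,40)]:print(p,proj("wrist",J2W(p,J),T).round())
E
```

```text
[0.54933166 0.16233495 0.27554777]Traceback (most recent call last):
  File "<stdin>", line 3, in <module>
    fid = stack.enter_context(open(os.fspath(file), "rb"))
                              ~~~~^^^^^^^^^^^^^^^^^^^^^^^
FileNotFoundError: [Errno 2] No such file or directory: 'J.npy'
```

View pics/w1.png

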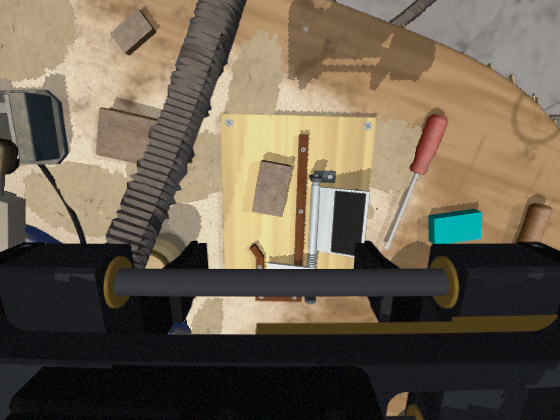

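Wrist view (top of the picture is the robot side): base near corners at (222,114) and (377,114), fence near end at (298,134). Offcut top corners are at (261,161), (292,166), (280,215) and (253,209). The paddle rubber spans (334,190) to (365,254).

Run:
```python
from h import *
from scipy.optimize import least_squares
T=np.load("T1.npy");S=lambda u,v:np.array([200+u/4,145+v/4])
obs=[("scene",(110,125,12),S(40,287)),("scene",(110,-85,12),S(237,66)),("scene",(-160,-85,12),S(597,243)),("scene",(-160,125,12),S(420,488)),("scene",(-135,21,22),S(476,334)),
("wrist",(-160,-85,12),(222,114)),("wrist",(-160,125,12),(377,114)),("wrist",(-135,21,22),(298,134)),("wrist",(-135,33,22),(309,134)),("wrist",(-64,70,40),(334,190)),("wrist",(-64,108,56),(369,192)),("wrist",(22,108,56),(365,255)),("wrist",(22,70,40),(331,251))]
for sel in("scene","wrist","both"):
    ob=[o for o in obs if sel in(o[0],"both")]
    f=lambda J:np.concatenate([proj(n,J2W(p,J),T if n=="wrist" else None)-o for n,p,o in ob])
    J=least_squares(f,[.6,.19,.3]).x;print(sel,J.round(4),f(J).round(1))
np.save("J.npy",J)
P=[W2J(pt("wrist",c,.032,T),J).round(1) for c in [(292,166),(261,161),(253,209),(280,215)]];print("offcut",P,np.mean(P,0))
print("TCP",W2J(arm.sense()["ee_pos"],J))
q=R.from_quat(arm.sense()["ee_rot"]).as_matrix();print("tool y yaw",np.arctan2(-q[0,1],q[1,1]))
```

```text
scene [0.6033 0.1872 0.301 ] [-1.2 -1.2 -0.7  0.1  1.  -0.3  0.3  1.1  0.5 -0.2]
wrist [0.6079 0.1865 0.3124] [-2.5 -0.1  0.2  1.2  1.4 -0.3 -0.5 -0.3  2.2 -0.4 -0.6  0.1 -1.9  0.2
  1.8 -0.4]
both [0.6073 0.1862 0.3084] [-1.7 -2.  -1.7 -0.9  0.1 -2.   0.1 -0.5 -0.  -1.7 -2.1 -0.9  0.6  1.1
  1.7 -0.8 -0.2 -0.7  2.4 -0.7 -0.5 -0.1 -2.   0.   1.7 -0.7]
offcut [array([-93. ,  11.3]), array([-99.1, -29.5]), array([-34.1, -40.8]), array([-26. ,  -3.8])] [-63.05 -15.7 ]
TCP [-62.43911032  -5.13807056]
tool y yaw 0.3176576863033213
```

{"method": "send_rows", "body": {"plan": [[0.2,-0.4,-0.5,-1],[0.2,-0.4,-0.5,-1],[0.2,-0.4,-0.5,-1],[0.2,-0.4,-0.5,-1],[0.2,-0.4,-0.5,-1],[0.2,-0.4,-0.5,-1],[0.2,-0.4,-0.5,-1],[0.2,-0.4,-0.5,-1],[0.2,-0.4,-0.5,-1],[0.2,-0.4,-0.5,-1]], "fingers": 0, "grip_force": 20}}

```text
time_s: 3.15
ee_pos: [0.5692, 0.1204, 0.227]
ee_rot: [0.36, 0.933, 0.0, 0.0]
ft_force: [0.2, 0.0, 0.0]
grip_width: 0.0282
gripper_force: 0.0
```

{"method": "send_rows", "body": {"plan": [[0.25,-0.5,-0.5,-1],[0.25,-0.5,-0.5,-1],[0.25,-0.5,-0.5,-1],[0.25,-0.5,-0.5,-1],[0.25,-0.5,-0.5,-1],[0,0,0,0],[0,0,0,0]]}}

```text
time_s: 3.73
ee_pos: [0.5935, 0.063, 0.1995]
ee_rot: [0.566, 0.824, 0.017, -0.021]
ft_force: [0.4, -0.6, -0.2]
grip_width: 0.0006
gripper_force: 0.0
```

```bash
cat > st.py <<'E'
from h import *
J=np.load("J.npy");s=arm.sense();q=R.from_quat(s["ee_rot"]).as_matrix();c,sn=np.cos(J[2]),np.sin(J[2])
print("TCP jig",W2J(s["ee_pos"],J).round(1),"tip z mm",(s["ee_pos"][2]*1000-14).round(1),"tool y yaw rel jig",round(np.arctan2(-q[0,1],q[1,1])-J[2],3),"j6",s["joints"][5].round(2),"F jig",(np.array([[c,sn],[-sn,c]])@s["ft_force"][:2]).round(1),s["ft_force"][2].round(1),s["time_s"])
E
python3 st.py
```

```text
TCP jig [ -50.5 -113.2] tip z mm 185.5 tool y yaw rel jig -1.511 j6 -3.1 F jig [ 0.2 -0.7] -0.2 3.7333
```

{"method": "send_rows", "body": {"plan": [[0,0,0,1],[0,0,0,0.8],[0,0,0,0],[0,0,0,0]]}}

```text
time_s: 4.07
ee_pos: [0.5935, 0.0657, 0.2]
ee_rot: [0.485, 0.874, 0.015, -0.022]
ft_force: [0.5, 0.2, 0.2]
grip_width: 0.0006
gripper_force: 0.0
```

```bash
python3 st.py
```

```text
TCP jig [ -49.7 -110.6] tip z mm 186.0 tool y yaw rel jig -1.321 j6 -2.91 F jig [0.5 0. ] 0.2 4.0667
```

{"method": "send_rows", "body": {"plan": [[-0.7,2.1,0,0],[-0.6,2.2,0,0],[0,0,-2,0],[0,0,-3,0],[0,0,-3,0],[0,0,-3,0],[0,0,-3,0],[0,0,-1,0],[0,0,0,0],[0,0,0,0]]}}

```text
time_s: 4.9
ee_pos: [0.5815, 0.1088, 0.0502]
ee_rot: [0.484, 0.875, 0.015, -0.022]
ft_force: [0.5, 0.1, 0.8]
grip_width: 0.0009
gripper_force: 0.0
```

```bash
python3 st.py
python3 - <<'E'
from h import *
J=np.load("J.npy");a=arm.snapshot("scene")[145:285,220:420];cv2.imwrite("pics/a2.png",cv2.resize(a,None,fx=4,fy=4,interpolation=cv2.INTER_CUBIC))
E
```

```text
TCP jig [-48.1 -65.9] tip z mm 36.2 tool y yaw rel jig -1.319 j6 -2.96 F jig [ 0.6 -0. ] 0.8 4.9
```

View pics/a2.png

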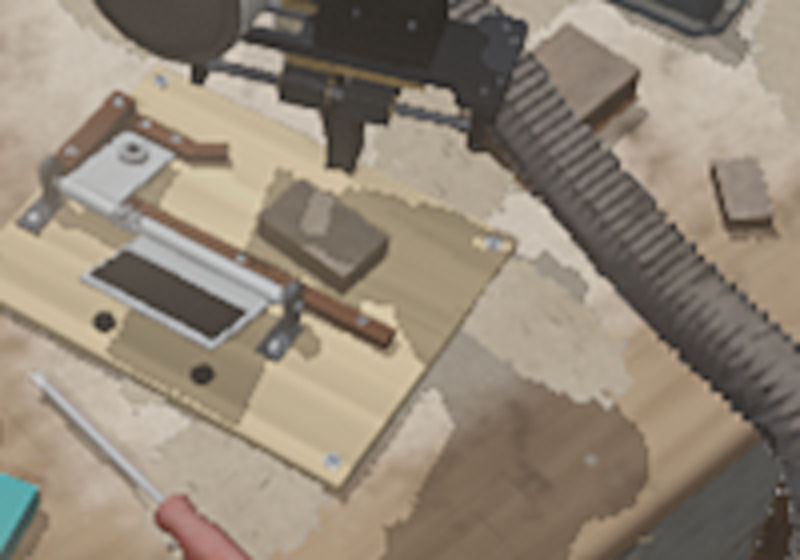

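Fingertip at crop (345,168), right of the offcut (325,235) and clear of the hose. I'll go down and push it to the fence.

{"method": "send_rows", "body": {"plan": [[0,0,-0.8,0],[0,0,-0.8,0],[-0.15,0.5,0,0],[-0.15,0.5,0,0],[-0.15,0.5,0,0],[-0.15,0.5,0,0],[-0.1,0.3,0,0],[-0.1,0.2,0,0],[0,0,0,0],[0,0,0,0]]}}

```text
time_s: 5.78
ee_pos: [0.5728, 0.1337, 0.0334]
ee_rot: [0.484, 0.875, 0.015, -0.023]
ft_force: [-0.0, 0.0, -0.2]
grip_width: 0.0005
gripper_force: 0.0
```

```bash
python3 st.py
```

```text
TCP jig [-48.8 -39.5] tip z mm 19.4 tool y yaw rel jig -1.319 j6 -3.0 F jig [-0.   0.1] -0.2 5.7833
```

{"method": "send_rows", "body": {"plan": [[-0.1,0.2,0,0],[0,0.1,0,0],[-0.05,0.1,0,0],[0,0,0,0],[0,0,0,0]]}}

```text
time_s: 6.2
ee_pos: [0.5708, 0.1355, 0.0333]
ee_rot: [0.484, 0.875, 0.013, -0.023]
ft_force: [-0.3, -7.2, 1.7]
grip_width: 0.0006
gripper_force: 3.3
```

{"method": "send_rows", "body": {"plan": [[0,0.1,0,0],[0,0,0,0],[0,0,0,0]]}}

```text
time_s: 6.45
ee_pos: [0.5706, 0.1356, 0.0333]
ee_rot: [0.484, 0.875, 0.012, -0.023]
ft_force: [0.1, -8.7, 2.2]
grip_width: 0.0006
gripper_force: 4.6
```

```bash
python3 st.py
```

```text
TCP jig [-50.3 -37.1] tip z mm 19.3 tool y yaw rel jig -1.32 j6 -3.01 F jig [-2.6 -8.3] 2.2 6.45
```

{"method": "send_rows", "body": {"plan": [[0.2,-0.7,0,0],[0.2,-0.7,0,0],[0,0,2,0],[0,0,2,0],[0,0,2,0],[-0.7,0.2,0,1.05],[-0.7,0.2,0,1.05],[-0.7,0.2,0,1.05],[-0.7,0.2,0,1.05],[-0.7,0.2,0,1.05]]}}

```text
time_s: 7.28
ee_pos: [0.5403, 0.1347, 0.0934]
ee_rot: [0.226, 0.974, 0.009, -0.026]
ft_force: [-0.3, -0.8, -0.3]
grip_width: 0.0006
gripper_force: 0.0
```

{"method": "send_rows", "body": {"plan": [[-0.7,0.2,0,1.05],[-0.7,0.2,0,1.05],[-0.7,0.2,0,1.05],[-0.7,0.2,0,1.05],[-0.7,0.2,0,1.05],[-0.8,0.2,0,1.05],[-0.8,0.2,0,1.05],[0,0,0,0],[0,0,0,0]]}}

```text
time_s: 8.03
ee_pos: [0.4896, 0.1488, 0.0935]
ee_rot: [-0.153, 0.988, -0.002, -0.027]
ft_force: [-0.0, 0.1, 1.7]
grip_width: 0.0004
gripper_force: 0.0
```

```bash
python3 st.py
python3 - <<'E'
from h import *
T=wT();np.save("T2.npy",T);cv2.imwrite("pics/w2.png",arm.snapshot("wrist"))
a=arm.snapshot("scene")[145:285,200:400];cv2.imwrite("pics/a3.png",cv2.resize(a,None,fx=4,fy=4,interpolation=cv2.INTER_CUBIC))
E
```

```text
TCP jig [-1.235e+02  1.000e-01] tip z mm 79.5 tool y yaw rel jig -0.002 j6 -1.85 F jig [0.  0.1] 1.7 8.0333
```

View pics/a3.png

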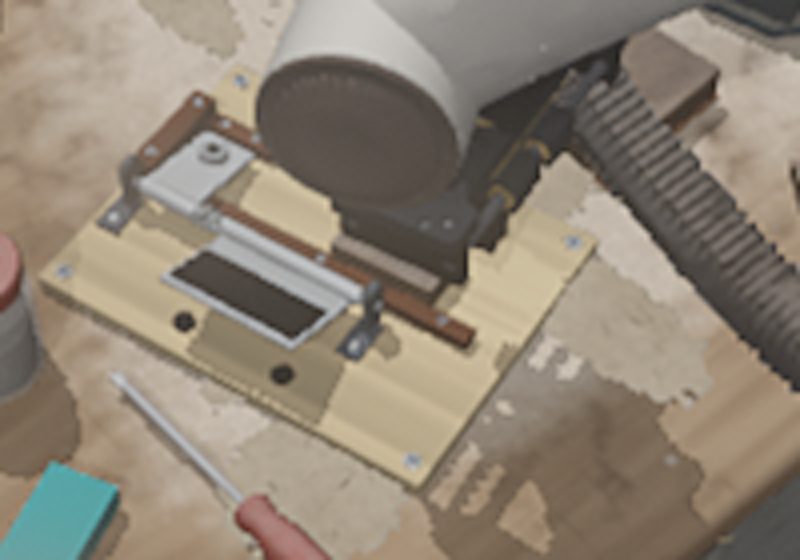

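The offcut's left top edge (335,240)-(440,284) now runs parallel to the fence.

Run:
```python
from h import *
J=np.load("J.npy")
for c in [(335,240),(438,283)]: print(W2J(pt("scene",(200+c[0]/4,145+c[1]/4),.032),J))
```

```text
[-35.528486    16.79171473]
[-103.61801306   11.75914281]
```

{"method": "send_rows", "body": {"plan": [[0.1,-0.3,-2,0],[0,0,-2,0],[0,0,-2,0],[0.5,0.15,0,0],[0.5,0.16,0,0],[0.5,0.16,0,0],[0.5,0.16,0,0],[0.5,0.16,0,0],[0.5,0.16,0,0],[0.5,0.16,0,0]]}}

```text
time_s: 8.97
ee_pos: [0.5261, 0.1569, 0.034]
ee_rot: [-0.154, 0.988, -0.002, -0.027]
ft_force: [-0.8, 0.3, 0.7]
grip_width: 0.0007
gripper_force: 0.5
```

{"method": "send_rows", "body": {"plan": [[0.5,0.16,0,0],[0.5,0.16,0,0],[0.5,0.16,0,0],[0.5,0.16,0,0],[0.5,0.16,0,0],[0.5,0.16,0,0],[0.5,0.16,0,0],[0.3,0.1,0,0],[0.2,0.06,0,0],[0,0,0,0]]}}

```text
time_s: 9.8
ee_pos: [0.5659, 0.1697, 0.0332]
ee_rot: [-0.154, 0.988, -0.002, -0.027]
ft_force: [0.5, -1.2, -0.4]
grip_width: 0.0003
gripper_force: 0.0
```

```bash
python3 st.py
```

```text
TCP jig [-44.4  -3.2] tip z mm 19.2 tool y yaw rel jig 0.0 j6 -1.8 F jig [ 0.1 -1.3] -0.4 9.8
```

{"method": "send_rows", "body": {"plan": [[-0.6,-0.2,0,0],[-0.6,-0.2,0,0],[0,0,2,0],[0,0,2,0],[0,0,2,0],[-0.3,1.2,0,0],[-0.3,1.2,0,0],[-0.3,1.2,0,0],[-0.3,1.3,0,0],[0,0,0,0]]}}

```text
time_s: 10.63
ee_pos: [0.5403, 0.2169, 0.0923]
ee_rot: [-0.155, 0.988, -0.002, -0.027]
ft_force: [-0.2, 0.6, -0.3]
grip_width: 0.0004
gripper_force: 0.0
```

{"method": "send_rows", "body": {"plan": [[0,0,0,0],[0,0,0,0],[0,0,0,0],[0,0,0,0],[0,0,0,0],[0,0,0,0],[0,0,0,0],[0,0,0,0]], "fingers": 1}}

```text
time_s: 11.3
ee_pos: [0.5414, 0.2142, 0.0934]
ee_rot: [-0.153, 0.988, -0.002, -0.027]
ft_force: [-0.5, 0.1, 0.3]
grip_width: 0.0455
gripper_force: 0.0
```

```bash
python3 st.py
python3 - <<'E'
from h import *
a=arm.snapshot("scene")[145:245,200:340];b=arm.snapshot("side")[185:285,220:360]
f=lambda x:cv2.resize(x,None,fx=4,fy=3,interpolation=cv2.INTER_CUBIC)
f=lambda x:cv2.resize(x,(560,300),interpolation=cv2.INTER_CUBIC)
cv2.imwrite("pics/c1.png",np.vstack([cv2.resize(a,(420,300),interpolation=2),cv2.resize(b,(420,300),interpolation=2)]))
E
```

```text
TCP jig [-54.2  46.7] tip z mm 79.4 tool y yaw rel jig -0.0 j6 -1.89 F jig [-0.5  0.2] 0.3 11.3
```

View pics/c1.png

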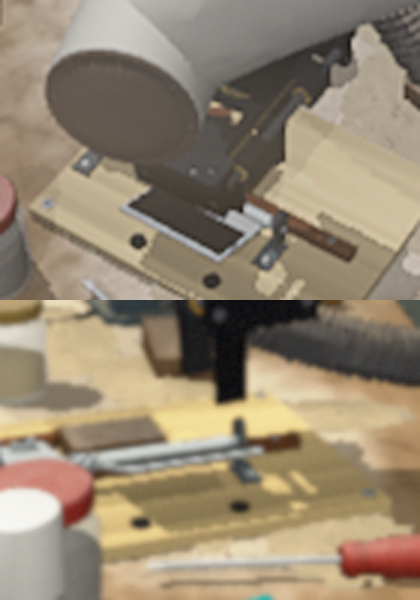

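Side view (lower half): the offcut now lies at crop (65-165, 430), ahead of the near bracket (240,430). The left finger is above the paddle. I'll check the offcut's rear end while the fingers finish opening.

{"method": "send_rows", "body": {"plan": [[0,0,0,0],[0,0,0,0],[0,0,0,0],[0,0,0,0],[0,0,0,0],[0,0,0,0],[0,0,0,0],[0,0,0,0]]}}

```text
time_s: 12.07
ee_pos: [0.5414, 0.2145, 0.0933]
ee_rot: [-0.154, 0.988, -0.002, -0.027]
ft_force: [0.6, -0.0, 0.4]
grip_width: 0.0871
gripper_force: 0.0
```

```bash
python3 st.py
python3 - <<'E'
from h import *
J=np.load("J.npy")
for c in [(165,436),(62,447),(65,425),(160,418)]: print(W2J(pt("side",(220+c[0]/3,185+(c[1]-300)/3),.032),J))
E
```

```text
TCP jig [-54.2  46.9] tip z mm 79.3 tool y yaw rel jig 0.0 j6 -1.89 F jig [ 0.6 -0.2] 0.4 12.0667
[-31.94391348  19.53470478]
[42.70328033 13.08848314]
[ 30.37384386 -22.86320498]
[-39.60627572 -11.90283844]
```

{"method": "send_rows", "body": {"plan": [[0.15,0.05,-1.5,0],[0,0,-1.5,0],[0,0,-0.8,0],[0,0,-0.6,0],[0,0,-0.5,0],[0,0,-0.3,0],[0,0,0,0]]}}

```text
time_s: 12.65
ee_pos: [0.5433, 0.2155, 0.0416]
ee_rot: [-0.154, 0.988, -0.002, -0.026]
ft_force: [-1.3, 2.3, 5.7]
grip_width: 0.0867
gripper_force: 2.6
```

```bash
python3 st.py
```

```text
TCP jig [-52.1  47.4] tip z mm 27.6 tool y yaw rel jig 0.001 j6 -1.88 F jig [-0.6  2.6] 5.7 12.65
```

{"method": "send_rows", "body": {"plan": [[0,0,-0.2,0],[0,0,0,0],[0,0,0,0],[0.38,0.12,0,0],[0.38,0.12,0,0],[0.38,0.12,0,0],[0.38,0.12,0,0],[0,0,0,0]]}}

```text
time_s: 13.32
ee_pos: [0.5565, 0.2183, 0.0394]
ee_rot: [-0.154, 0.988, -0.003, -0.029]
ft_force: [-3.6, -0.9, 6.3]
grip_width: 0.0873
gripper_force: 3.0
```

```bash
python3 st.py
```

```text
TCP jig [-38.6  46. ] tip z mm 25.4 tool y yaw rel jig 0.0 j6 -1.88 F jig [-3.7  0.2] 6.3 13.3167
```

{"method": "send_rows", "body": {"plan": [[0.38,0.13,0,0],[0.38,0.13,0,0],[0.38,0.13,0,0],[0.38,0.13,0,0],[0.38,0.13,0,0],[0.38,0.13,0,0],[0.38,0.13,0,0],[0,0,0,0]]}}

```text
time_s: 13.98
ee_pos: [0.5827, 0.2268, 0.0393]
ee_rot: [-0.154, 0.988, -0.004, -0.03]
ft_force: [-4.7, -2.3, 6.0]
grip_width: 0.0867
gripper_force: 3.1
```

```bash
python3 st.py
```

```text
TCP jig [-11.1  46.1] tip z mm 25.3 tool y yaw rel jig 0.0 j6 -1.86 F jig [-5.2 -0.8] 6.0 13.9833
```

Remaining about 21 mm. I'll continue, then creep.

{"method": "send_rows", "body": {"plan": [[0.38,0.13,0,0],[0.38,0.13,0,0],[0.38,0.13,0,0],[0.38,0.13,0,0],[0.1,0.03,0,0],[0,0,0,0]]}}

```text
time_s: 14.48
ee_pos: [0.599, 0.2326, 0.0393]
ee_rot: [-0.154, 0.988, -0.003, -0.03]
ft_force: [-3.0, -1.4, 6.8]
grip_width: 0.0872
gripper_force: 3.0
```

```bash
python3 st.py
```

```text
TCP jig [ 6.2 46.7] tip z mm 25.3 tool y yaw rel jig 0.0 j6 -1.86 F jig [-3.2 -0.4] 6.8 14.4833
```

{"method": "send_rows", "body": {"plan": [[0.2,0.06,0,0],[0.1,0.03,0,0],[0,0,0,0],[0,0,0,0]]}}

```text
time_s: 14.82
ee_pos: [0.6018, 0.2335, 0.0393]
ee_rot: [-0.154, 0.988, -0.003, -0.03]
ft_force: [-4.5, -1.3, 6.3]
grip_width: 0.0868
gripper_force: 3.0
```

```bash
python3 st.py
```

```text
TCP jig [ 9.1 46.7] tip z mm 25.3 tool y yaw rel jig 0.0 j6 -1.86 F jig [-4.6  0.1] 6.3 14.8167
```

{"method": "send_rows", "body": {"plan": [[0.2,0.06,0,0],[0.1,0.03,0,0],[0,0,0,0]]}}

```text
time_s: 15.07
ee_pos: [0.6027, 0.2337, 0.0392]
ee_rot: [-0.153, 0.988, -0.004, -0.032]
ft_force: [-8.5, -0.7, 9.0]
grip_width: 0.0869
gripper_force: 5.3
```

{"method": "send_rows", "body": {"plan": [[0.1,0.03,0,0],[0.1,0.03,0,0],[0,0,0,0]]}}

```text
time_s: 15.32
ee_pos: [0.6029, 0.2337, 0.0391]
ee_rot: [-0.153, 0.988, -0.005, -0.034]
ft_force: [-11.9, -1.6, 11.7]
grip_width: 0.0871
gripper_force: 7.4
```

```bash
python3 st.py
```

```text
TCP jig [10.3 46.6] tip z mm 25.1 tool y yaw rel jig -0.002 j6 -1.86 F jig [-11.9   2.1] 11.7 15.3167
```

Run:
```python
from h import *
a=arm.snapshot("scene")[150:250,200:340];b=arm.snapshot("side")[185:285,190:330]
cv2.imwrite("pics/c2.png",np.vstack([cv2.resize(a,(420,300),interpolation=2),cv2.resize(b,(420,300),interpolation=2)]))
```

```text
(no output)
```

View pics/c2.png

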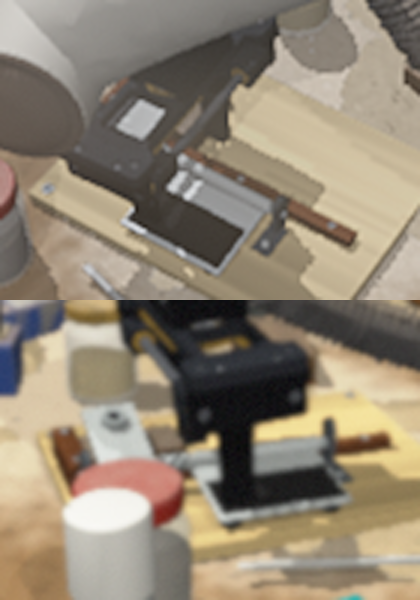

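Side view: leaf up (bush at 118,420), the offcut tucked under it (165,440), and the paddle held down by the finger. Force and position both say it is home. I'll back the pusher off, then let the leaf down.

{"method": "send_rows", "body": {"plan": [[-0.3,-0.1,0,0],[-0.3,-0.1,0,0],[-0.2,-0.06,0,0],[0,0,0.3,0],[0,0,0.3,0],[0,0,0.3,0],[0,0,0.3,0],[0,0,0.4,0],[0,0,0.5,0],[0,0,0.8,0]]}}

```text
time_s: 16.25
ee_pos: [0.5986, 0.2333, 0.0667]
ee_rot: [-0.153, 0.988, -0.003, -0.03]
ft_force: [0.8, -0.7, -0.9]
grip_width: 0.087
gripper_force: 0.0
```

{"method": "send_rows", "body": {"plan": [[0,0,1.5,0],[0,0,2,0],[0,0,2.5,0],[-0.5,0,3,0],[-1,0,3,0],[-2,0,3,0],[-3,0,1,0],[-3,0,0,0],[-3,0,0,0],[-1,0,0,0]]}}

```text
time_s: 17.08
ee_pos: [0.4615, 0.2331, 0.2284]
ee_rot: [-0.154, 0.988, -0.002, -0.029]
ft_force: [-0.8, -0.3, -0.9]
grip_width: 0.087
gripper_force: 0.0
```

{"method": "send_rows", "body": {"plan": [[0,0,0,0],[0,0,0,0],[0,0,0,0]]}}

```text
time_s: 17.33
ee_pos: [0.4663, 0.2343, 0.2281]
ee_rot: [-0.154, 0.988, -0.002, -0.027]
ft_force: [0.4, -0.2, 1.0]
grip_width: 0.0869
gripper_force: 0.0
```

```bash
python3 st.py
python3 - <<'E'
from h import *
a=arm.snapshot("scene")[145:245,200:340];b=arm.snapshot("side")[185:285,190:330]
cv2.imwrite("pics/c3.png",np.vstack([cv2.resize(a,(420,300),interpolation=2),cv2.resize(b,(420,300),interpolation=2)]))
J=np.load("J.npy")
for x,y in [(20,21),(20,-21),(90,21),(90,-21)]: print(x,y,((proj("scene",J2W((x,y,32),J))-[200,145])*3).round(),((proj("side",J2W((x,y,32),J))-[190,185])*3+[0,300]).round())
E
```

```text
TCP jig [-119.7   88.6] tip z mm 214.1 tool y yaw rel jig 0.0 j6 -2.01 F jig [ 0.3 -0.3] 1.0 17.3333
20 21 [190. 155.] [186. 447.]
20 -21 [219. 121.] [169. 424.]
90 21 [119. 119.] [ 88. 461.]
90 -21 [148.  87.] [ 75. 437.]
```

View pics/c3.png

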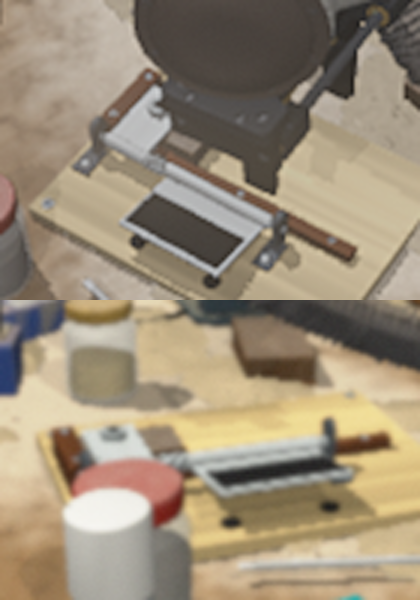

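Side view: the leaf lies level on the offcut, whose rear end shows at (150-187, 425-447), as predicted for home. The arm is clear, so I'm handing in.

```bash
python3 -c "
from station import arm
print(arm.finish_job())"
```

```text
the job is handed in; nothing more can be done
None
```

I handed the job in with the offcut pushed home under the leaf, the leaf closed on it and the arm clear. `finish_job()` returned no verdict, so this rests on the forces, positions and final pictures.

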